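# Make up two camera repair kits

### The job

Make up the two job trays: the chrome cocking ring and the white nylon lens spanner go into the blue tray, the brass film counter dial and the black lens hood into the yellow tray, and in each tray the metal part goes in the cork-floored compartment and the plastic part in the bare white one. Set each thing down (do not drop it from a height) so that it lies flat on its compartment's floor, the same way up as now, and let go of everything. Leave the silver aluminium dial and the amber jar where they are, and do not bump the hand press.

Things in the scene. Friction and masses are not known exactly. Their poses are not given: they have to be found in the camera images.
- ring_mid (a point): chrome shutter cocking ring lying flat on the desk: 52 mm outside diameter, 36 mm inside, 16 mm high, with a small lug on top (6 x 8 mm, 4 mm high) on its +x side; metal, about 70 g. Point: on its axis, 8 mm above the underside; z up
- spanner_mid (a point): white nylon lens spanner lying flat: a bar 18 mm wide (y), 16 mm high, with a grey stripe on each side and two short pins at its +x end; 80 mm long over all (x), the plain bar from -40 to +30 mm; about 35 g. It fits its compartment only with its length roughly along the tray's x, either way round. Point: half-way along, 8 mm above the underside; z up
- dial_brass_mid (a point): brass film counter dial, yellow metal, lying flat on the desk, hub up: a disc 44 mm across and 10 mm thick with black tick marks, and a round hub 18 mm across standing on it up to 26 mm above the underside; about 140 g. Point: on its axis, 13 mm above the underside; z up
- hood_mid (a point): matte black plastic lens hood: a plain open tube standing upright on the desk, 56 mm outside diameter, wall 3 mm, 32 mm high, about 30 g. Point: on its axis, 16 mm above the underside; z up
- dial_alu_mid (a point): aluminium film counter dial, silver grey, same shape as the brass one, lying among the stock; it belongs to no kit and stays where it is (within 15 mm): a disc 44 mm across and 10 mm thick with black tick marks, and a round hub 18 mm across standing on it up to 26 mm above the underside; about 60 g. Point: on its axis, 13 mm above the underside; z up
- tray_blue: fixed tray, blue rim 12 mm high, 4 mm thick; 108 (x) by 172 mm (y), floor top 4 mm above the desk. A rib as high as the rim parts it into two compartments 100 (x) by 80 mm (y) inside, centred 42 mm from the origin along y: +y brown cork floor, -y bare white floor. Origin: centre of the underside, z up. Its x points away from the robot (cork to its left), within 0.35 rad
- tray_yellow: fixed tray, yellow rim 12 mm high, 4 mm thick; 108 (x) by 172 mm (y), floor top 4 mm above the desk. A rib as high as the rim parts it into two compartments 100 (x) by 80 mm (y) inside, centred 42 mm from the origin along y: +y brown cork floor, -y bare white floor. Origin: centre of the underside, z up. Its x points back at the robot (cork to its right), within 0.35 rad
- jar_mid (a point): loose amber glass jar, 44 mm across, 55 mm high, left of the trays; a bystander that stays where it is (within 15 mm). Point: on its axis, half-way up
- press: dark cast-iron hand press fixed to the desk, right of the trays: foot 150 mm (x) by 100 mm (y), 245 mm high, steel ram, black lever with a ball rising to 316 mm on its right side; not used. Origin: centre of the underside of its foot
Mind the look-alikes: they are no part of the job. Several things look just like the part that bears spanner_mid: the one meant starts farthest from the robot's base.

How it is judged:
By the outcome, as a careful person would: the job done as asked, in the order asked, and still so for the second after the job is handed in, with the robot touching nothing.
It also fails if it takes over 102 s, if anything falls off the work surface, if the arm or the gripper's body presses on something with over 40 N, if the wrist force passes 120 N, or if a joint passes its speed limit or range.

### The arm

A 6-joint arm with a two-finger parallel gripper is mounted at the origin on the work surface. World frame = base frame: x ahead of the robot, y to its left, z up, the work surface at z = 0. Lengths are in mm, angles in rad, forces in N, time in s.
With the tool pointing down it reaches from about 400 to 925 mm from the base axis. Payload 12.5 kg.
Tool frame: the origin (TCP) lies midway between the tips of the shut fingers; the grasp point (between the pads) lies 19 mm behind it (env.tcp_to_grasp is the distance from the TCP to the grasp point, in mm); z points along the fingers, y is the line along which they close (so a half turn about z gives the same grasp; the last joint's range is limited). The gripper opens to 95 mm and grips with 3 to 60 N. Pads are 20 mm wide; open, the fingers measure 119 mm over their backs; the gripper's body (75 mm by 180 mm) begins 59 mm behind the grasp point.
Start: joints at [1.105, 0.491, 1.559, -0, 1.092, -0.106], TCP at [220.039, 585.004, 214.661] pointing down, gripper open.
Joint ranges: [-3.1, 3.1], [-0.84, 2.19], [0.05, 2.79], [-1.13, 4.28], [0.06, 2.93], [-2.69, 2.69]. Speed limits (rad/s): [2.22, 2.22, 2.79, 3.14, 3.14, 3.14].

### API

Orientations are given as [roll, pitch, yaw] about the fixed x, y, z axes, in that order (R = Rz(yaw) Ry(pitch) Rx(roll)).
In Python, from cell import env gives the robot as it stands. The module is installed in compiled form; this text tells all that it offers.
- The arm moves only by the tool step_arm, never from a script. Its argument "plan" is a list that holds one entry, the list of rows, each a list of 5 numbers: the shift along the tool's x, y, z in mm, then the turn about the tool's z in degrees, then the opening, from -1 (shut) to 1 (fully open). A call has 1 to 8 rows; each row is the pose to reach, as a shift and turn from the pose commanded when the call began, along the tool's axes at that moment; what a row does not reach only later rows make up. A row lasts 1/12 s, in which the tool goes at most 41.7 mm and 7.16 degrees, less where a joint would pass 70% of its speed; a pose out of reach is approached as far as the arm can. A call with a gripper value outside its range is refused whole. The fingers move at their own pace and stop on an object; the grip force is fixed at half the most. Time passes only in rows, so rows that repeat a pose let the fingers close. It gives the time, the measured TCP pose, the force, the opening and the grip force at its end, in the units of the state.
- env.state(): the state, without advancing time (a new reading comes with each control period).
- env.read_camera(name): name is "scene" or "top"; returns the picture (480x640x3 uint8, blue, green, red); there is no depth.
- env.get_calibration(name): a dict with "K" (3x3 intrinsics, pixels), "extrinsics" (4x4, takes a point from world to camera coordinates). Camera axes: x right, y up, looking along -z (the intrinsics and any distortion apply to the point x, -y, -z); pixel columns grow to the right and rows downward; lengths in mm; the calibration is good to about 2 mm. A picture is of the moment at which its call begins. get_calibration takes no time and is no camera call.
- env.job_done(): hands the job in; it is judged then, once.
The state is a dict: "t": time; "joints": joint angles; "qvel": joint speeds; "tau": joint torques, N m; "eef_pos": TCP position; "tcp_rot": TCP orientation; "ft_force": force on the tool from outside, world axes, zero at the start; "moment": the same for the moment, N m; "opening": opening from 0.0 (shut) to 1.0 (fully open); "grip_force": force on a finger pad.
Only numpy, scipy, OpenCV 4.12 (cv2) and the standard library are available. Lean on these libraries where they do the work, as an engineer would, in place of code of your own. Each camera call takes 0.05 s, during which the arm holds its last target. There are 200 camera calls.

## Working session

There is one attempt and no reset: what is moved stays moved. The work goes in short steps, Python scripts to look and compute and a tool call to move; the robot and the scene stay as the last step left them, time stands still between calls to the robot, and variables do not carry over. Pictures are saved under pics/ and viewed, at most 14 in all, crops included, and the job is handed in when it is done.

Besides the shell and the picture viewer there is one more tool, called after "Request:" as name(argument=value, ...), one argument or row to a line, values as JSON. step_arm: Moves the arm, as the interface text tells. Its arguments: {"type":"object","properties":{"plan":{"type":"array"}},"required":["plan"]}

```bash
mkdir -p pics
python3 - <<'E'
from cell import env
import cv2
for n in("scene","top"):
    cv2.imwrite(f"pics/{n}0.png",env.read_camera(n)); c=env.get_calibration(n); print(n,c)
s=env.state();print(s)
E
```

```text
scene {'K': array([[437.41941834,   0.        , 316.96108472],
       [  0.        , 437.41941834, 241.18420192],
       [  0.        ,   0.        ,   1.        ]]), 'extrinsics': array([[-4.54953492e-01,  8.90380422e-01, -1.54927067e-02,
         2.60917571e+02],
       [-6.01715024e-01, -2.94537320e-01,  7.42419556e-01,
         2.36422363e+02],
       [ 6.56472657e-01,  3.47088564e-01,  6.69756060e-01,
        -1.28553164e+03],
       [ 0.00000000e+00,  0.00000000e+00,  0.00000000e+00,
         1.00000000e+00]])}
top {'K': array([[438.6744756 ,   0.        , 316.08107249],
       [  0.        , 438.6744756 , 241.90298745],
       [  0.        ,   0.        ,   1.        ]]), 'extrinsics': array([[-1.16340627e-02, -9.99599174e-01, -2.58096958e-02,
        -6.51598378e+00],
       [ 9.92900431e-01, -1.46041161e-02,  1.18048526e-01,
        -4.70428063e+02],
       [-1.18378137e-01, -2.42530741e-02,  9.92672355e-01,
        -9.67682724e+02],
       [ 0.00000000e+00,  0.00000000e+00,  0.00000000e+00,
         1.00000000e+00]])}
{'t': 0.1, 'joints': array([ 1.10543800e+00,  4.91499778e-01,  1.55935085e+00, -1.86918133e-05,
        1.09163120e+00, -1.05608593e-01]), 'qvel': array([-0.00029685,  0.00080827, -0.0008505 , -0.0010303 ,  0.00285679,
       -0.00051011]), 'tau': array([ 2.32203842e-03, -6.13614750e+01, -2.58605057e+01,  6.94086612e-02,
        4.69570002e-02, -4.58643478e-05]), 'eef_pos': array([219.93270399, 584.83520448, 214.1328245 ]), 'tcp_rot': array([-3.14070668e+00, -7.72436003e-05,  2.78185151e+00]), 'ft_force': array([ 0.07338405,  0.605342  , -0.18156125]), 'moment': array([-0.056992  , -0.08323568, -0.02669533]), 'grip_force': 0.0, 'opening': 0.9978168412785313}
```

View pics/top0.png

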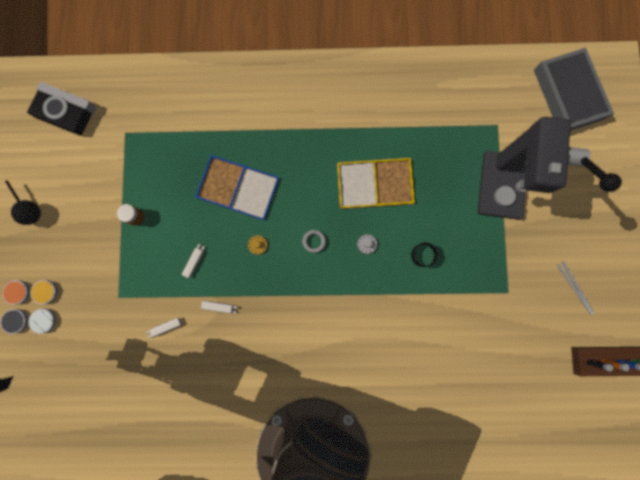

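View pics/scene0.png

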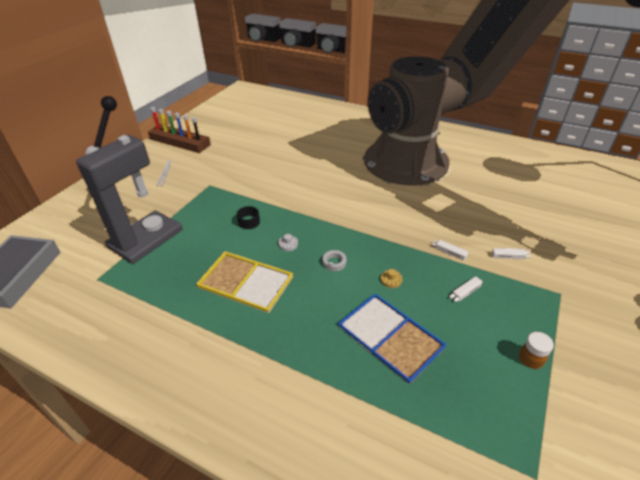

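The top view shows three white spanners at (193,261), (219,307) and (165,327). The first lies farthest from the base at (313,460), so it is the candidate. The brass dial is at (258,245), the aluminium look-alike at (367,244), the ring at (314,241) and the hood at (425,255). The blue tray is at (239,188) and the yellow tray at (376,183).

Run:
```python
import cv2
im=cv2.imread("pics/top0.png")
cv2.imwrite("pics/c1.png",cv2.resize(im[145:320,140:300],None,fx=5*.68,fy=5*.68,interpolation=cv2.INTER_CUBIC))
cv2.imwrite("pics/c2.png",cv2.resize(im[145:285,290:450],None,fx=4,fy=4,interpolation=cv2.INTER_CUBIC))
```

```text
(no output)
```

View pics/c1.png

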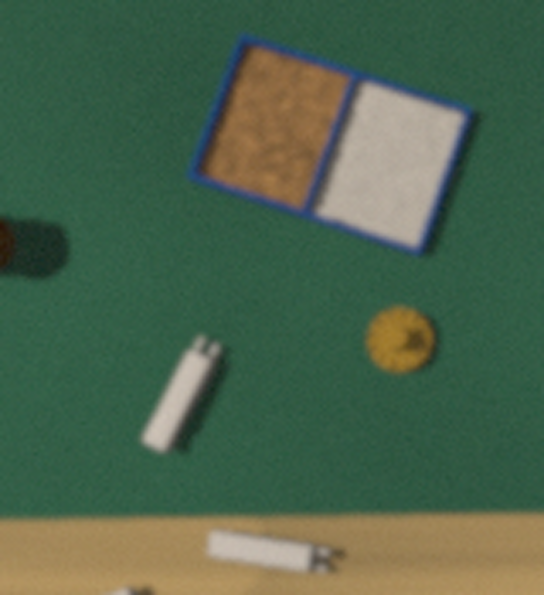

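View pics/c2.png

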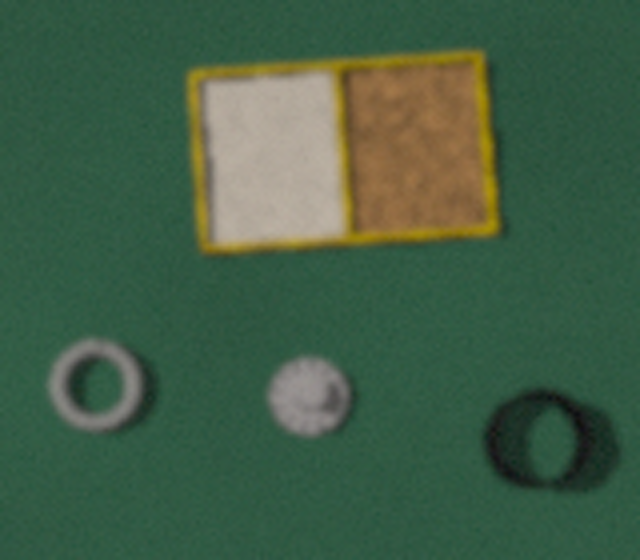

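The crops confirm the spanner, ring, brass and aluminium dials, hood and both trays. I'll convert these pixels to positions and overlay the models on both cameras as a check.

```bash
cat > h.py <<'E'
import numpy as np, cv2
from cell import env
def cam(n):
    c=env.get_calibration(n);E=np.array(c["extrinsics"]);F=np.diag([1,-1,-1]);return np.array(c["K"]),F@E[:3,:3],F@E[:3,3]
def px(n,uv,z):
    K,R,t=cam(n);uv=np.atleast_2d(np.array(uv,float));o=-R.T@t
    d=(R.T@np.linalg.solve(K,np.c_[uv,np.ones(len(uv))].T)).T
    return o+d*((z-o[2])/d[:,2])[:,None]
def proj(n,P):
    K,R,t=cam(n);p=(K@(R@np.atleast_2d(P).T+t[:,None])).T;return p[:,:2]/p[:,2:]
def circ(c,r,z,n=40):
    a=np.linspace(0,2*np.pi,n);return np.c_[c[0]+r*np.cos(a),c[1]+r*np.sin(a),0*a+z]
def rect(c,yaw,a,b,z):
    R=np.array([[np.cos(yaw),-np.sin(yaw)],[np.sin(yaw),np.cos(yaw)]])
    p=np.array([[1,1],[1,-1],[-1,-1],[-1,1],[1,1]])*[a/2,b/2]
    return np.c_[p@R.T+np.array(c)[:2],np.full(5,z)]
def draw(im,n,P,off,s,col):
    q=(proj(n,P)+.5-off)*s-.5
    cv2.polylines(im,[np.round(q).astype(int)],False,col,1,cv2.LINE_AA)
E
cat > a.py <<'E'
from h import *
c1=lambda p:(np.array(p,float)+.5)/3.4-.5+[140,145]
c2=lambda p:(np.array(p,float)+.5)/4-.5+[290,145]
print("campos",-cam("top")[1].T@cam("top")[2])
B=px("top",c1([[243,36],[473,110],[424,253],[190,178]]),12)
Y=px("top",c2([[188,70],[485,52],[500,233],[203,252]]),12)
for W in(B,Y):
    print(W.mean(0),[np.linalg.norm(W[i]-W[(i+1)%4]) for i in range(4)],[np.arctan2(*(W[a]-W[b])[1::-1]) for a,b in((0,3),(1,2))],[np.arctan2(*(W[a]-W[b])[1::-1])-np.pi/2 for a,b in((0,1),(3,2))])
S=px("top",c1([[153,446],[204,352],[212,340]]),16);print("sp",S,np.linalg.norm(S[0]-S[1]),np.linalg.norm(S[0]-S[2]),np.arctan2(*(S[1]-S[0])[1::-1]))
print("brass",px("top",c1([401,340]),8));print("ring",px("top",c2([97,385]),12));print("alu",px("top",c2([310,396]),8));print("hood",px("top",c2([536,440]),26))
E
python3 a.py
```

```text
campos [ 352.45994017  -36.85283887 1015.95705274]
[605.13991745 171.44254207  12.        ] [np.float64(170.51308078339974), np.float64(105.27829060617373), np.float64(171.56850467986027), np.float64(106.5469931486222)] [np.float64(-0.33656173641348197), np.float64(-0.32660280178931456)] [np.float64(-0.33478177682955956), np.float64(-0.32736743977036475)]
[ 609.99304926 -152.84854081   12.        ] [np.float64(174.34466701057343), np.float64(108.23703925342662), np.float64(172.18837800978648), np.float64(109.19507354747502)] [np.float64(0.06265366760525697), np.float64(0.042882717878939644)] [np.float64(0.042790840783173856), np.float64(0.04822964924166273)]
sp [[397.81485317 289.95050414  16.        ]
 [461.07857941 256.5775301   16.        ]
 [469.20050262 251.26608621  16.        ]] 71.52659962400887 81.19356585916356 -0.48542160665009604
brass [[468.24466514 123.64225488   8.        ]]
ring [[474.64620706  -7.26247135  12.        ]]
alu [[ 466.92884802 -129.94676988    8.        ]]
hood [[ 438.11217901 -254.49383863   26.        ]]
```

```bash
cat > ov.py <<'E'
from h import *
import sys
def ov(n,im,off,s,w,h,out):
    o=cv2.resize(im[off[1]:off[1]+h,off[0]:off[0]+w],None,fx=s,fy=s,interpolation=cv2.INTER_CUBIC)
    off=np.array(off)
    G=(0,255,0);M=(255,0,255)
    for c,y in(((605.1,171.4),-.332),((610,-152.8),.047)): draw(o,n,rect(c,y,108,172,12),off,s,M)
    draw(o,n,rect((428.7,273.6),-.485,70,18,16),off,s,G)
    draw(o,n,circ((468.2,123.6),22,10),off,s,M);draw(o,n,circ((468.2,123.6),9,26),off,s,G)
    draw(o,n,circ((474.6,-7.3),26,16),off,s,M);draw(o,n,circ((466.9,-130),22,10),off,s,M)
    draw(o,n,circ((438.1,-254.5),28,32),off,s,M);draw(o,n,circ((438.1,-254.5),28,0),off,s,G)
    cv2.imwrite(out,o)
if __name__=="__main__":
    ov("scene",cv2.imread("pics/scene0.png"),(185,195),2.3,340,190,"pics/o1.png")
    ov("top",cv2.imread("pics/top0.png"),(175,145),2.8,280,160,"pics/o2.png")
E
python3 ov.py
```

```text
(no output)
```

View pics/o1.png

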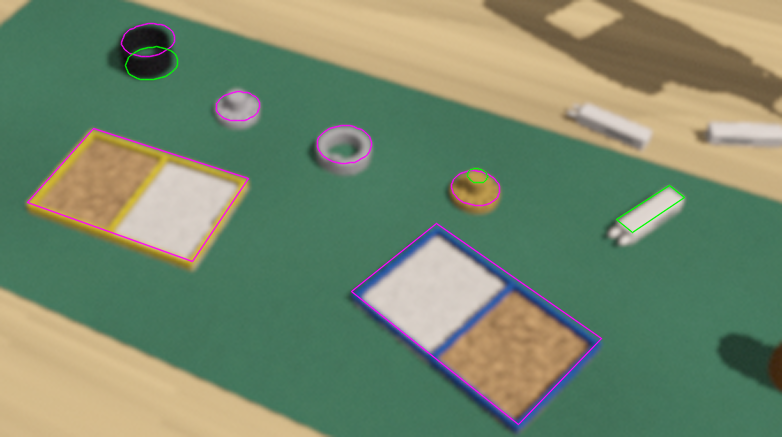

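View pics/o2.png

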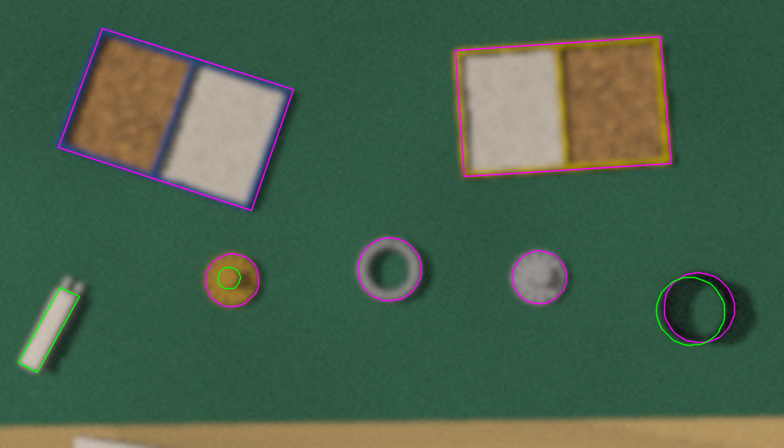

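The overlays agree to within about 2–3 mm in both cameras. The target list holds: spanner (433,271), ring (475,-7), brass dial (468,124) and hood (438,-254). Next is a planner that prints shifts in the tool's axes.

```bash
cat > go.py <<'E'
# usage: go.py x,y,z,yaw ...  -> shift in tool axes + turn (deg) from current pose
from h import *
from scipy.spatial.transform import Rotation as Ro
import sys
s=env.state();p=s["eef_pos"];R=Ro.from_euler("xyz",s["tcp_rot"]);y0=s["tcp_rot"][2]
print("t%.1f"%s["t"],np.round(p,1),"yaw %.3f"%y0,"op %.2f grip %.1f"%(s["opening"],s["grip_force"]),"F",np.round(s["ft_force"],1))
for a in sys.argv[1:]:
    x,y,z,w=map(float,a.split(","));d=R.inv().apply(np.array([x,y,z])-p)
    t=-np.degrees((w-y0+np.pi)%(2*np.pi)-np.pi)
    print(a,np.round(d,1),"turn %.1f"%t)
E
python3 go.py 474.6,-7.3,110,1.239 474.6,-7.3,4,1.239
```

```text
t0.1 [219.9 584.8 214.1] yaw 2.782 op 1.00 grip 0.0 F [ 0.1  0.6 -0.2]
474.6,-7.3,110,1.239 [-446.8 -464.5  104.5] turn 88.4
474.6,-7.3,4,1.239 [-446.8 -464.4  210.5] turn 88.4
```

Request:
step_arm(
  plan=[
    [[-447,-464,104,88.4,1],[-447,-464,104,88.4,1],[-447,-464,104,88.4,1],[-447,-464,104,88.4,1],[-447,-464,104,88.4,1],[-447,-464,104,88.4,1],[-447,-464,104,88.4,1],[-447,-464,104,88.4,1]],
  ],
)

```text
t: 0.77
eef_pos: [350.4, 281.0, 161.3]
tcp_rot: [3.142, -0.0, 1.776]
ft_force: [2.0, 0.4, 0.0]
opening: 1.0
grip_force: 0.0
```

```bash
python3 go.py 474.6,-7.3,110,1.239 474.6,-7.3,4,1.239
```

```text
t0.8 [350.4 281.  161.3] yaw 1.776 op 1.00 grip 0.0 F [2.  0.4 0. ]
474.6,-7.3,110,1.239 [-307.6   62.8   51.2] turn 30.8
474.6,-7.3,4,1.239 [-307.6   62.8  157.2] turn 30.8
```

Request:
step_arm(
  plan=[
    [[-307,63,51,30.8,1],[-307,63,51,30.8,1],[-307,63,51,30.8,1],[-307,63,51,30.8,1],[-307,63,51,30.8,1],[-307,63,51,30.8,1],[-307,63,51,30.8,1],[-307,63,51,30.8,1]],
  ],
)

```text
t: 1.43
eef_pos: [477.2, -7.4, 109.8]
tcp_rot: [3.141, 0.0, 1.242]
ft_force: [0.7, 0.8, 0.3]
opening: 1.0
grip_force: 0.0
```

Request:
step_arm(
  plan=[
    [[0,0,0,0,1],[0,0,0,0,1]],
  ],
)

```text
t: 1.6
eef_pos: [476.1, -5.3, 110.0]
tcp_rot: [-3.14, 0.0, 1.241]
ft_force: [0.3, 1.1, 0.3]
opening: 1.003
grip_force: 0.0
```

```bash
python3 go.py 474.6,-7.3,110,1.239 474.6,-7.3,4,1.239; python3 -c "
from h import *
cv2.imwrite('pics/g1.png',cv2.resize(env.read_camera('scene')[170:320,270:430],None,fx=4,fy=4,interpolation=cv2.INTER_CUBIC))"
```

```text
t1.6 [476.1  -5.3 110. ] yaw 1.241 op 1.00 grip 0.0 F [0.3 1.1 0.3]
474.6,-7.3,110,1.239 [-2.4 -0.8 -0. ] turn 0.1
474.6,-7.3,4,1.239 [ -2.4  -0.7 106. ] turn 0.1
```

View pics/g1.png

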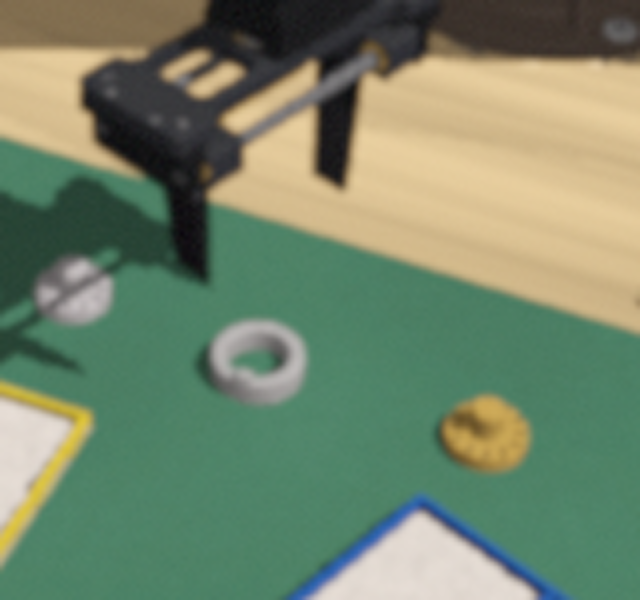

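The ring lies between the open fingers (crop 258,360), with its lug on the +x side. Going down.

Request:
step_arm(
  plan=[
    [[-2.4,-0.8,60,0,1],[-2.4,-0.8,85,0,1],[-2.4,-0.8,100,0,1],[-2.4,-0.8,106,0,1],[-2.4,-0.8,106,0,1],[-2.4,-0.8,106,0,-1],[-2.4,-0.8,106,0,-1],[-2.4,-0.8,106,0,-1]],
  ],
)

```text
t: 2.32
eef_pos: [475.4, -6.0, 5.9]
tcp_rot: [3.139, -0.001, 1.245]
ft_force: [0.2, 0.1, 0.4]
opening: 0.843
grip_force: 0.0
```

Request:
step_arm(
  plan=[
    [[0,0,0,0,-1],[0,0,0,0,-1],[0,0,0,0,-1],[0,0,0,0,-1],[0,0,0,0,-1]],
  ],
)

```text
t: 2.73
eef_pos: [474.8, -6.3, 4.7]
tcp_rot: [3.141, -0.0, 1.244]
ft_force: [-0.0, -0.2, 4.6]
opening: 0.539
grip_force: 30.0
```

```bash
python3 go.py 474.6,-7.3,80,1.239 618.8,211.1,80,1.239 618.8,211.1,30,1.239
```

```text
t2.7 [474.8  -6.3   4.7] yaw 1.244 op 0.54 grip 30.0 F [-0.  -0.2  4.6]
474.6,-7.3,80,1.239 [ -1.    0.2 -75.3] turn 0.3
618.8,211.1,80,1.239 [252.1  66.6 -75.2] turn 0.3
618.8,211.1,30,1.239 [252.1  66.6 -25.2] turn 0.3
```

Request:
step_arm(
  plan=[
    [[0,0,-30,0,-1],[0,0,-60,0,-1],[40,10,-75,0,-1],[252,66.6,-75,0,-1],[252,66.6,-75,0,-1],[252,66.6,-75,0,-1],[252,66.6,-75,0,-1],[252,66.6,-75,0,-1]],
  ],
)

```text
t: 3.4
eef_pos: [611.9, 202.1, 79.4]
tcp_rot: [-3.141, 0.0, 1.244]
ft_force: [0.8, -0.8, -0.5]
opening: 0.54
grip_force: 30.0
```

Request:
step_arm(
  plan=[
    [[60,15,0,0,-1],[60,15,0,0,-1],[60,15,0,0,-1],[60,15,0,0,-1]],
  ],
)

```text
t: 3.73
eef_pos: [644.3, 252.8, 78.5]
tcp_rot: [-3.141, 0.001, 1.246]
ft_force: [0.2, 0.1, -0.0]
opening: 0.534
grip_force: 30.0
```

```bash
python3 go.py  618.8,211.1,25,1.239 618.8,211.1,8.7,1.239
```

```text
t3.7 [644.3 252.8  78.5] yaw 1.246 op 0.53 grip 30.0 F [ 0.2  0.1 -0. ]
618.8,211.1,25,1.239 [-47.6 -10.7  53.6] turn 0.4
618.8,211.1,8.7,1.239 [-47.6 -10.7  69.9] turn 0.4
```

Request:
step_arm(
  plan=[
    [[-47.6,-10.7,0,0,-1],[-47.6,-10.7,20,0,-1],[-47.6,-10.7,45,0,-1],[-47.6,-10.7,53,0,-1],[-47.6,-10.7,53,0,-1],[-47.6,-10.7,53,0,-1]],
  ],
)

```text
t: 4.23
eef_pos: [619.4, 210.1, 26.8]
tcp_rot: [-3.141, 0.0, 1.244]
ft_force: [-0.0, 0.1, -0.1]
opening: 0.542
grip_force: 30.0
```

```bash
python3 go.py  618.8,211.1,8.7,1.239
```

```text
t4.2 [619.4 210.1  26.8] yaw 1.244 op 0.54 grip 30.0 F [-0.   0.1 -0.1]
618.8,211.1,8.7,1.239 [ 0.8 -0.8 18.1] turn 0.3
```

Lowering slowly, then opening to about 62 mm (0.3) so the fingers stay inside the rim.

Request:
step_arm(
  plan=[
    [[0.8,-0.8,8,0,-1],[0.8,-0.8,13,0,-1],[0.8,-0.8,16,0,-1],[0.8,-0.8,17.5,0,-1],[0.8,-0.8,18,0,-1],[0.8,-0.8,18,0,-1],[0.8,-0.8,18,0,-1]],
  ],
)

```text
t: 4.82
eef_pos: [618.8, 211.7, 8.8]
tcp_rot: [3.142, -0.0, 1.244]
ft_force: [-2.1, 1.1, 2.3]
opening: 0.537
grip_force: 30.0
```

Request:
step_arm(
  plan=[
    [[0,0,0,0,0.28],[0,0,0,0,0.28],[0,0,0,0,0.28],[0,0,0,0,0.28]],
  ],
)

```text
t: 5.15
eef_pos: [618.9, 211.5, 8.4]
tcp_rot: [3.141, -0.0, 1.244]
ft_force: [0.1, -1.0, 0.5]
opening: 0.64
grip_force: 0.0
```

Request:
step_arm(
  plan=[
    [[0,0,-15,0,0.28],[0,0,-30,0,0.28],[0,0,-75,0,0.28],[0,0,-75,0,0.28]],
  ],
)

```text
t: 5.48
eef_pos: [621.1, 212.1, 89.1]
tcp_rot: [3.135, -0.004, 1.244]
ft_force: [1.0, -0.1, 1.1]
opening: 0.64
grip_force: 0.0
```

```bash
python3 go.py  432,272,80,2.657 432,272,4,2.657
```

```text
t5.5 [621.1 212.1  89.1] yaw 1.244 op 0.64 grip 0.0 F [ 1.  -0.1  1.1]
432,272,80,2.657 [  -4.  -198.4    7.9] turn -80.9
432,272,4,2.657 [  -4.3 -198.9   83.9] turn -80.9
```

Request:
step_arm(
  plan=[
    [[-4,-198,5,-81,0.28],[-4,-198,5,-81,0.28],[-4,-198,5,-81,0.28],[-4,-198,5,-81,0.28],[-4,-198,5,-81,0.28],[-4,-198,5,-81,0.28],[-4,-198,5,-81,0.28],[-4,-198,5,-81,0.28]],
  ],
)

```text
t: 6.15
eef_pos: [429.8, 271.7, 78.9]
tcp_rot: [3.141, 0.0, 2.251]
ft_force: [-0.1, -0.1, -0.7]
opening: 0.636
grip_force: 0.0
```

```bash
python3 go.py  432,272,80,2.657
python3 - <<'E'
from h import *
cv2.imwrite('pics/t1.png',cv2.resize(env.read_camera('scene')[210:400,310:550],None,fx=3,fy=3,interpolation=cv2.INTER_CUBIC))
E
```

```text
t6.2 [429.8 271.7  78.9] yaw 2.251 op 0.64 grip 0.0 F [-0.1 -0.1 -0.7]
432,272,80,2.657 [-1.2  1.9 -1.1] turn -23.2
```

View pics/t1.png

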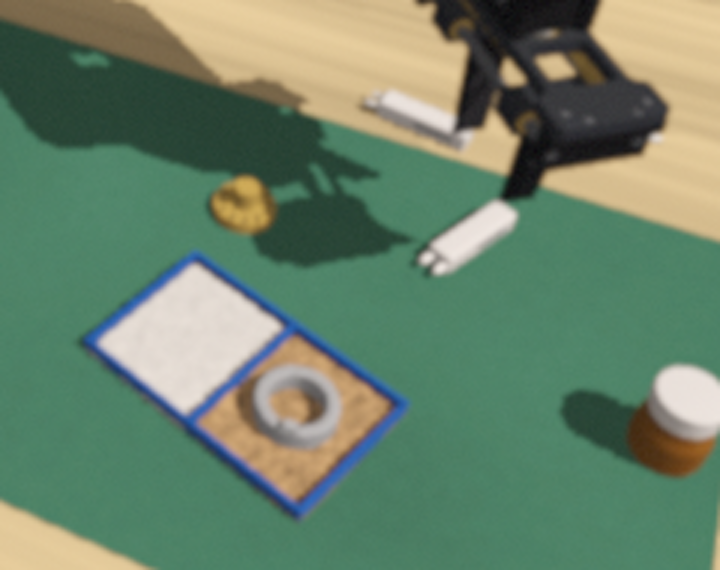

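The ring lies flat in the blue tray's cork compartment (crop 296,405), and the spanner is below the gripper. Turning and going down to it.

Request:
step_arm(
  plan=[
    [[-1,2,0,-23.2,0.28],[-1,2,0,-23.2,0.28],[-1,2,0,-23.2,0.28],[-1,2,0,-23.2,0.28],[-1,2,0,-23.2,0.28]],
  ],
)

```text
t: 6.62
eef_pos: [432.4, 271.7, 78.6]
tcp_rot: [3.141, 0.0, 2.648]
ft_force: [-0.2, -0.0, -0.8]
opening: 0.638
grip_force: 0.0
```

```bash
python3 go.py  432,272,4,2.657
```

```text
t6.6 [432.4 271.7  78.6] yaw 2.648 op 0.64 grip 0.0 F [-0.2 -0.  -0.8]
432,272,4,2.657 [ 0.5  0.  74.6] turn -0.5
```

Request:
step_arm(
  plan=[
    [[0,0,35,-0.5,0.28],[0,0,60,-0.5,0.28],[0,0,70,-0.5,0.28],[0,0,74.5,-0.5,0.28],[0,0,74.5,-0.5,0.28],[0,0,74.5,-0.5,-1],[0,0,74.5,-0.5,-1],[0,0,74.5,-0.5,-1]],
  ],
)

```text
t: 7.28
eef_pos: [432.7, 272.0, 5.0]
tcp_rot: [3.14, 0.001, 2.657]
ft_force: [-0.9, 0.8, 0.0]
opening: 0.482
grip_force: 0.0
```

Request:
step_arm(
  plan=[
    [[0,0,0,0,-1],[0,0,0,0,-1],[0,0,0,0,-1],[0,0,0,0,-1],[0,0,0,0,-1],[0,0,0,0,-1]],
  ],
)

```text
t: 7.78
eef_pos: [432.3, 271.8, 4.1]
tcp_rot: [3.141, 0.0, 2.658]
ft_force: [-0.8, 0.8, 3.3]
opening: 0.19
grip_force: 30.0
```

```bash
python3 go.py  432,272,70,2.657 591,132,70,2.81 591,132,27,2.81
```

```text
t7.8 [432.3 271.8   4.1] yaw 2.658 op 0.19 grip 30.0 F [-0.8  0.8  3.3]
432,272,70,2.657 [  0.3   0.1 -65.9] turn 0.0
591,132,70,2.81 [-205.5  -49.9  -65.9] turn -8.7
591,132,27,2.81 [-205.5  -49.9  -22.9] turn -8.7
```

Request:
step_arm(
  plan=[
    [[0,0,-35,0,-1],[0,0,-66,0,-1],[-205.5,-50,-66,-8.7,-1],[-205.5,-50,-66,-8.7,-1],[-205.5,-50,-66,-8.7,-1],[-205.5,-50,-66,-8.7,-1],[-205.5,-50,-66,-8.7,-1],[-205.5,-50,-66,-8.7,-1]],
  ],
)

```text
t: 8.45
eef_pos: [595.3, 127.8, 69.9]
tcp_rot: [3.141, 0.003, 2.806]
ft_force: [-0.8, 0.2, -0.6]
opening: 0.188
grip_force: 30.0
```

Request:
step_arm(
  plan=[
    [[0,0,0,0,-1],[0,0,0,0,-1]],
  ],
)

```text
t: 8.62
eef_pos: [590.1, 131.8, 69.5]
tcp_rot: [-3.141, -0.001, 2.809]
ft_force: [-0.1, 0.6, -0.2]
opening: 0.189
grip_force: 30.0
```

```bash
python3 go.py  591,132,25,2.81 591,132,8.2,2.81
python3 - <<'E'
from h import *
cv2.imwrite('pics/t2.png',cv2.resize(env.read_camera('scene')[220:400,300:500],None,fx=3,fy=3,interpolation=cv2.INTER_CUBIC))
E
```

```text
t8.6 [590.1 131.8  69.5] yaw 2.809 op 0.19 grip 30.0 F [-0.1  0.6 -0.2]
591,132,25,2.81 [-0.9  0.5 44.5] turn -0.1
591,132,8.2,2.81 [-0.9  0.5 61.3] turn -0.1
```

View pics/t2.png

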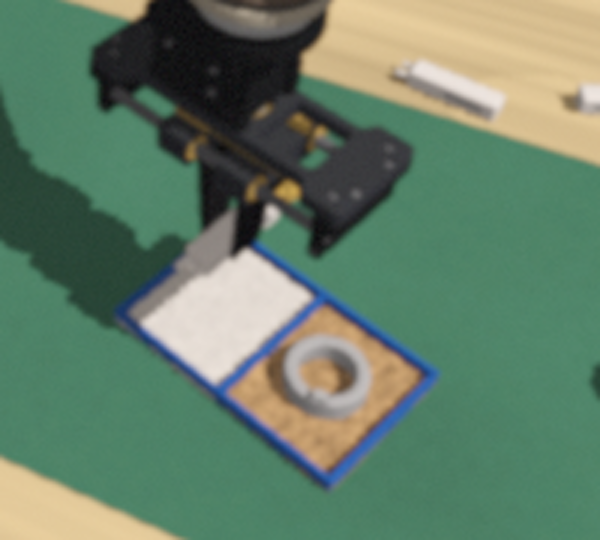

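The spanner is held level above the white compartment, and the ring lies undisturbed. Lowering.

Request:
step_arm(
  plan=[
    [[-1,0,35,0,-1],[-1,0,48,0,-1],[-1,0,54,0,-1],[-1,0,58,0,-1],[-1,0,60,0,-1],[-1,0,61.3,0,-1],[-1,0,61.3,0,-1],[-1,0,61.3,0,-1]],
  ],
)

```text
t: 9.33
eef_pos: [592.1, 131.7, 9.4]
tcp_rot: [3.141, 0.001, 2.81]
ft_force: [0.1, 0.3, -0.5]
opening: 0.187
grip_force: 30.0
```

Request:
step_arm(
  plan=[
    [[0,0,0,0,-0.2],[0,0,0,0,-0.2],[0,0,0,0,-0.2],[0,0,0,0,-0.2]],
  ],
)

```text
t: 9.67
eef_pos: [591.9, 131.5, 8.8]
tcp_rot: [3.141, 0.0, 2.81]
ft_force: [-0.4, 1.3, -0.2]
opening: 0.383
grip_force: 0.0
```

Request:
step_arm(
  plan=[
    [[0,0,-15,0,-0.2],[0,0,-35,0,-0.2],[0,0,-75,0,-0.2],[0,0,-75,0,-0.2]],
  ],
)

```text
t: 10.0
eef_pos: [594.3, 131.9, 89.4]
tcp_rot: [3.138, 0.007, 2.81]
ft_force: [0.3, 0.5, 0.7]
opening: 0.403
grip_force: 0.0
```

```bash
python3 go.py  468.2,123.6,85,2.81 468.2,123.6,13,2.81
```

```text
t10.0 [594.3 131.9  89.4] yaw 2.810 op 0.40 grip 0.0 F [0.3 0.5 0.7]
468.2,123.6,85,2.81 [116.5 -48.9   3.4] turn -0.0
468.2,123.6,13,2.81 [117.  -49.2  75.4] turn -0.0
```

Request:
step_arm(
  plan=[
    [[116.5,-49,3,0,-0.2],[116.5,-49,3,0,-0.2],[116.5,-49,3,0,-0.2],[116.5,-49,3,0,-0.2],[116.5,-49,3,0,-0.2],[116.5,-49,3,0,-0.2]],
  ],
)

```text
t: 10.5
eef_pos: [467.1, 123.3, 81.2]
tcp_rot: [3.141, 0.002, 2.81]
ft_force: [0.4, 0.3, -0.2]
opening: 0.402
grip_force: 0.0
```

```bash
python3 go.py  468.2,123.6,13,2.81
python3 - <<'E'
from h import *
a=cv2.resize(env.read_camera('scene')[220:380,300:490],None,fx=3,fy=3,interpolation=cv2.INTER_CUBIC)
cv2.imwrite('pics/t3.png',a)
E
```

```text
t10.5 [467.1 123.3  81.2] yaw 2.810 op 0.40 grip 0.0 F [ 0.4  0.3 -0.2]
468.2,123.6,13,2.81 [-0.9  0.5 68.2] turn -0.0
```

View pics/t3.png

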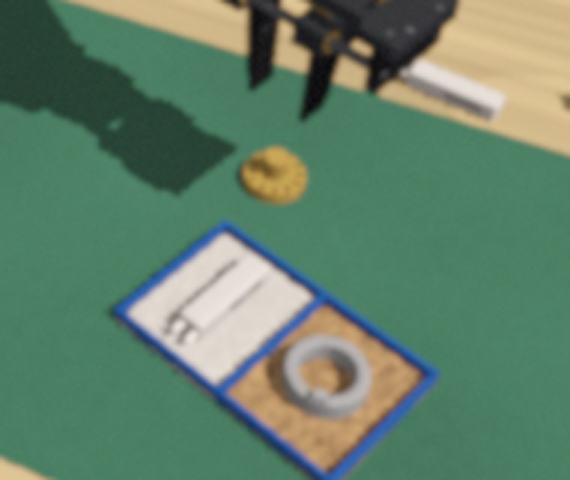

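The spanner lies flat in the blue tray's white compartment (crop 222,295), clear of the rim. The brass dial is under the fingers, so I'll grip its hub.

Request:
step_arm(
  plan=[
    [[-1,0.5,30,0,-0.2],[-1,0.5,50,0,-0.2],[-1,0.5,60,0,-0.2],[-1,0.5,65,0,-0.2],[-1,0.5,68,0,-0.2],[-1,0.5,68,0,-0.2],[-1,0.5,68,0,-1],[-1,0.5,68,0,-1]],
  ],
)

```text
t: 11.22
eef_pos: [467.3, 123.4, 13.4]
tcp_rot: [3.141, 0.001, 2.81]
ft_force: [-0.3, 0.7, -0.4]
opening: 0.311
grip_force: 0.0
```

Request:
step_arm(
  plan=[
    [[0,0,0,0,-1],[0,0,0,0,-1],[0,0,0,0,-1],[0,0,0,0,-1]],
  ],
)

```text
t: 11.55
eef_pos: [467.1, 123.4, 13.2]
tcp_rot: [3.141, 0.001, 2.81]
ft_force: [-0.8, 0.8, 8.0]
opening: 0.178
grip_force: 30.0
```

```bash
python3 go.py  468.2,123.6,90,2.81 612,-194.8,90,2.81
```

```text
t11.6 [467.1 123.4  13.2] yaw 2.810 op 0.18 grip 30.0 F [-0.8  0.8  8. ]
468.2,123.6,90,2.81 [ -1.    0.6 -76.8] turn -0.0
612,-194.8,90,2.81 [-240.7 -253.6  -76.7] turn -0.0
```

Request:
step_arm(
  plan=[
    [[0,0,-30,0,-1],[0,0,-65,0,-1],[-25,-25,-77,0,-1],[-241,-253.5,-77,0,-1],[-241,-253.5,-77,0,-1],[-241,-253.5,-77,0,-1],[-241,-253.5,-77,0,-1],[-241,-253.5,-77,0,-1]],
  ],
)

```text
t: 12.22
eef_pos: [568.6, -100.2, 89.8]
tcp_rot: [3.141, -0.0, 2.81]
ft_force: [1.2, 0.6, -1.7]
opening: 0.18
grip_force: 30.0
```

Request:
step_arm(
  plan=[
    [[0,0,0,0,-1]],
  ],
)

```text
t: 12.3
eef_pos: [571.0, -104.2, 89.7]
tcp_rot: [-3.141, 0.003, 2.806]
ft_force: [-0.8, -0.0, -0.4]
opening: 0.18
grip_force: 30.0
```

```bash
python3 go.py 612,-194.8,90,2.81 612,-194.8,17.2,2.81
```

```text
t12.3 [ 571.  -104.2   89.7] yaw 2.806 op 0.18 grip 30.0 F [-0.8 -0.  -0.4]
612,-194.8,90,2.81 [-68.5 -72.   -0. ] turn -0.2
612,-194.8,17.2,2.81 [-68.3 -72.   72.8] turn -0.2
```

Request:
step_arm(
  plan=[
    [[-68.5,-72,0,0,-1],[-68.5,-72,0,0,-1],[-68.5,-72,0,0,-1],[-68.5,-72,25,0,-1],[-68.5,-72,45,0,-1],[-68.5,-72,50,0,-1],[-68.5,-72,50,0,-1]],
  ],
)

```text
t: 12.88
eef_pos: [608.7, -188.2, 38.2]
tcp_rot: [3.141, -0.003, 2.81]
ft_force: [-0.9, 0.2, -1.0]
opening: 0.182
grip_force: 30.0
```

```bash
python3 go.py 612,-194.8,17.2,2.81
python3 - <<'E'
from h import *
a=cv2.resize(env.read_camera('scene')[170:330,160:340],None,fx=3,fy=3,interpolation=cv2.INTER_CUBIC)
cv2.imwrite('pics/t4.png',a)
E
```

```text
t12.9 [ 608.7 -188.2   38.2] yaw 2.810 op 0.18 grip 30.0 F [-0.9  0.2 -1. ]
612,-194.8,17.2,2.81 [-5.4 -5.2 20.9] turn -0.0
```

View pics/t4.png

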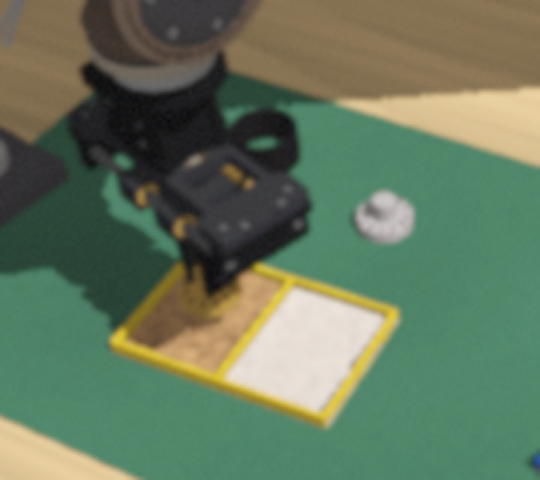

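The brass dial is held just above the yellow tray's cork compartment (crop 215,290). Shifting about 7 mm and lowering.

Request:
step_arm(
  plan=[
    [[-5.4,-5.2,0,0,-1],[-5.4,-5.2,10,0,-1],[-5.4,-5.2,15,0,-1],[-5.4,-5.2,18,0,-1],[-5.4,-5.2,20,0,-1],[-5.4,-5.2,20.9,0,-1],[-5.4,-5.2,20.9,0,-1],[-5.4,-5.2,20.9,0,-1]],
  ],
)

```text
t: 13.6
eef_pos: [613.1, -195.2, 18.9]
tcp_rot: [3.142, 0.0, 2.81]
ft_force: [-0.3, 0.1, -1.0]
opening: 0.178
grip_force: 30.0
```

Request:
step_arm(
  plan=[
    [[0,0,0,0,-0.2],[0,0,0,0,-0.2],[0,0,0,0,-0.2],[0,0,0,0,-0.2]],
  ],
)

```text
t: 13.93
eef_pos: [613.1, -195.3, 19.0]
tcp_rot: [3.142, 0.0, 2.81]
ft_force: [-0.6, 0.3, 0.4]
opening: 0.38
grip_force: 0.0
```

Request:
step_arm(
  plan=[
    [[0,0,-15,0,-0.2],[0,0,-35,0,-0.2],[0,0,-80,0,-0.2],[0,0,-80,0,-0.2]],
  ],
)

```text
t: 14.27
eef_pos: [615.2, -196.2, 104.7]
tcp_rot: [-3.141, 0.008, 2.81]
ft_force: [0.2, 0.1, 1.1]
opening: 0.397
grip_force: 0.0
```

```bash
python3 go.py 438.1,-254.5,100,1.618 438.1,-254.5,10,1.618
```

```text
t14.3 [ 615.2 -196.2  104.7] yaw 2.810 op 0.40 grip 0.0 F [0.2 0.1 1.1]
438.1,-254.5,100,1.618 [ 148.5 -112.9    3.7] turn 68.3
438.1,-254.5,10,1.618 [ 149.2 -112.8   93.6] turn 68.3
```

Request:
step_arm(
  plan=[
    [[148.5,-113,3,68.3,1],[148.5,-113,3,68.3,1],[148.5,-113,3,68.3,1],[148.5,-113,3,68.3,1],[148.5,-113,3,68.3,1],[148.5,-113,3,68.3,1],[148.5,-113,3,68.3,1],[148.5,-113,3,68.3,1]],
  ],
)

```text
t: 14.93
eef_pos: [435.6, -254.2, 96.2]
tcp_rot: [3.141, 0.001, 1.803]
ft_force: [0.2, -0.9, -0.4]
opening: 0.905
grip_force: 0.0
```

Request:
step_arm(
  plan=[
    [[0,0,0,15,1],[0,0,0,15,1],[0,0,0,15,1]],
  ],
)

```text
t: 15.18
eef_pos: [435.9, -253.9, 96.0]
tcp_rot: [3.141, 0.0, 1.542]
ft_force: [0.1, 0.2, 0.4]
opening: 0.997
grip_force: 0.0
```

```bash
python3 go.py 438.1,-254.5,10,1.618;  python3 - <<'E'
from h import *
a=cv2.resize(env.read_camera('scene')[160:320,160:340],None,fx=3,fy=3,interpolation=cv2.INTER_CUBIC)
cv2.imwrite('pics/t5.png',a)
E
```

```text
t15.2 [ 435.9 -253.9   96. ] yaw 1.542 op 1.00 grip 0.0 F [0.1 0.2 0.4]
438.1,-254.5,10,1.618 [-0.6  2.1 86. ] turn -4.4
```

View pics/t5.png

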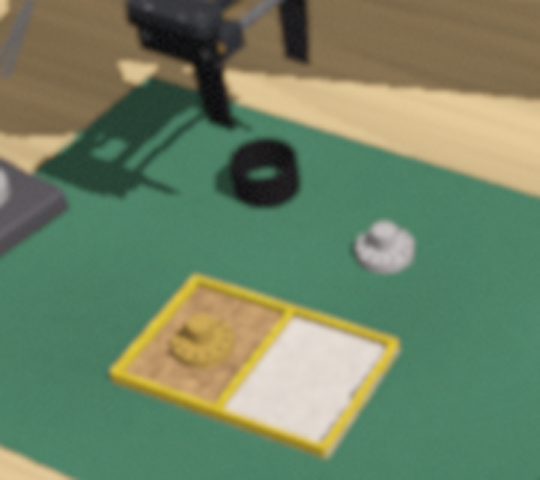

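The brass dial lies flat in the cork compartment (crop 200,338), and the hood is below the fingers (265,172). Picking up the hood.

Request:
step_arm(
  plan=[
    [[-0.6,2,40,-4.4,1],[-0.6,2,65,-4.4,1],[-0.6,2,78,-4.4,1],[-0.6,2,86,-4.4,1],[-0.6,2,86,-4.4,1],[-0.6,2,86,-4.4,1],[-0.6,2,86,-4.4,-1],[-0.6,2,86,-4.4,-1]],
  ],
)

```text
t: 15.9
eef_pos: [438.2, -254.7, 10.7]
tcp_rot: [3.14, 0.001, 1.625]
ft_force: [0.4, 0.1, -0.4]
opening: 0.913
grip_force: 0.0
```

Request:
step_arm(
  plan=[
    [[0,0,0,0,-1],[0,0,0,0,-1],[0,0,0,0,-1],[0,0,0,0,-1],[0,0,0,0,-1],[0,0,0,0,-1]],
  ],
)

```text
t: 16.4
eef_pos: [437.8, -254.4, 9.9]
tcp_rot: [3.141, 0.0, 1.625]
ft_force: [-0.9, -0.9, 2.1]
opening: 0.571
grip_force: 29.9
```

```bash
python3 go.py 438,-254.5,90,1.618 608,-111,90,1.618
```

```text
t16.4 [ 437.8 -254.4    9.9] yaw 1.625 op 0.57 grip 29.9 F [-0.9 -0.9  2.1]
438,-254.5,90,1.618 [ -0.1   0.2 -80.1] turn 0.4
608,-111,90,1.618 [134.  177.7 -80.1] turn 0.4
```

Request:
step_arm(
  plan=[
    [[0,0,-30,0,-1],[0,0,-65,0,-1],[0,0,-80,0,-1],[134,177.5,-80,0,-1],[134,177.5,-80,0,-1],[134,177.5,-80,0,-1],[134,177.5,-80,0,-1],[134,177.5,-80,0,-1]],
  ],
)

```text
t: 17.07
eef_pos: [598.2, -118.4, 89.8]
tcp_rot: [-3.142, -0.0, 1.625]
ft_force: [-0.1, -0.4, -0.2]
opening: 0.574
grip_force: 29.9
```

Request:
step_arm(
  plan=[
    [[0,0,0,0,-1],[0,0,0,0,-1]],
  ],
)

```text
t: 17.23
eef_pos: [597.8, -118.4, 89.2]
tcp_rot: [-3.141, -0.0, 1.628]
ft_force: [-0.5, -0.6, -0.8]
opening: 0.572
grip_force: 29.9
```

```bash
python3 go.py 608,-111,90,1.618 608,-111,14.2,1.618
```

```text
t17.2 [ 597.8 -118.4   89.2] yaw 1.628 op 0.57 grip 29.9 F [-0.5 -0.6 -0.8]
608,-111,90,1.618 [ 6.8 10.6 -0.8] turn 0.6
608,-111,14.2,1.618 [ 6.8 10.7 75. ] turn 0.6
```

Request:
step_arm(
  plan=[
    [[6.8,10.7,10,0.6,-1],[6.8,10.7,40,0.6,-1],[6.8,10.7,57,0.6,-1],[6.8,10.7,65,0.6,-1],[6.8,10.7,70,0.6,-1],[6.8,10.7,73,0.6,-1],[6.8,10.7,75,0.6,-1],[6.8,10.7,75,0.6,-1]],
  ],
)

```text
t: 17.9
eef_pos: [607.4, -113.0, 15.3]
tcp_rot: [3.141, 0.0, 1.614]
ft_force: [-0.5, -0.0, -0.3]
opening: 0.576
grip_force: 29.9
```

```bash
python3 go.py 608,-111,14.0,1.618
```

```text
t17.9 [ 607.4 -113.    15.3] yaw 1.614 op 0.58 grip 29.9 F [-0.5 -0.  -0.3]
608,-111,14.0,1.618 [2.  0.6 1.3] turn -0.2
```

Request:
step_arm(
  plan=[
    [[1,0,1,0,-1],[1,0,1.3,0,-1],[1,0,1.3,0,-1],[1,0,1.3,0,0.4],[1,0,1.3,0,0.4],[1,0,1.3,0,0.4],[1,0,1.3,0,0.4]],
  ],
)

```text
t: 18.48
eef_pos: [607.3, -111.7, 13.5]
tcp_rot: [3.141, -0.0, 1.614]
ft_force: [0.2, 0.5, -0.0]
opening: 0.695
grip_force: 0.0
```

Request:
step_arm(
  plan=[
    [[0,0,-10,0,0.4],[0,0,-25,0,0.4],[0,0,-50,0,0.4],[0,0,-90,0,0.4],[0,0,-130,0,0.4],[-150,0,-170,0,0.4],[-150,0,-170,0,0.4],[-150,0,-170,0,0.4]],
  ],
)

```text
t: 19.15
eef_pos: [612.6, -233.3, 178.1]
tcp_rot: [3.14, 0.001, 1.616]
ft_force: [1.0, 0.1, -0.7]
opening: 0.7
grip_force: 0.0
```

```bash
python3 go.py
python3 - <<'E'
from h import *
cv2.imwrite('pics/f1.png',env.read_camera('scene'));cv2.imwrite('pics/f2.png',cv2.resize(env.read_camera('top')[110:310,100:460],None,fx=2.2,fy=2.2))
E
```

```text
t19.1 [ 612.6 -233.3  178.1] yaw 1.616 op 0.70 grip 0.0 F [ 1.   0.1 -0.7]
```

View pics/f1.png

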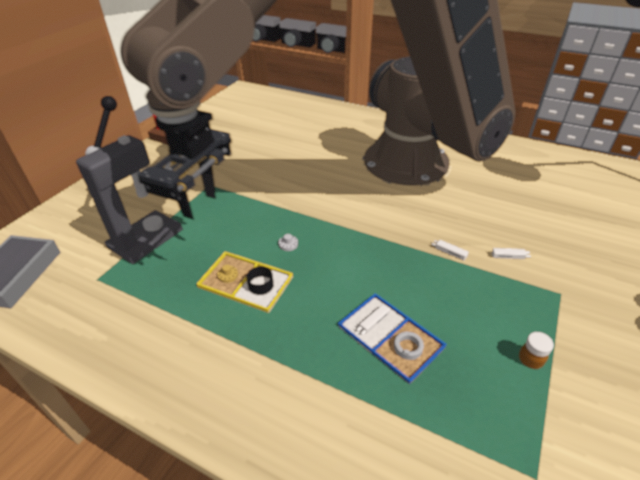

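View pics/f2.png

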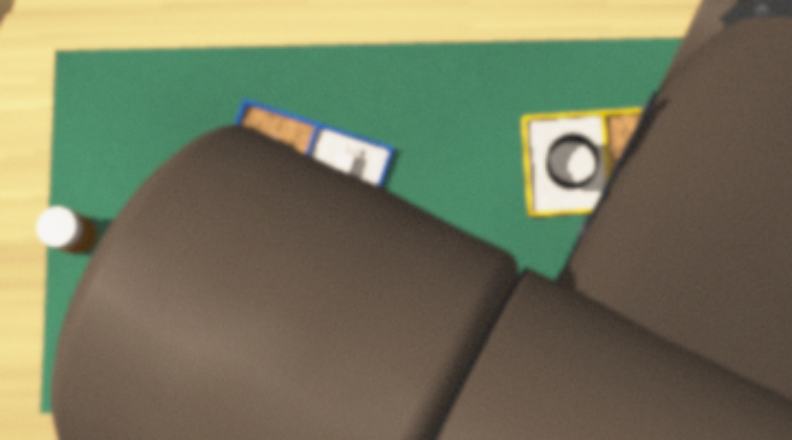

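All four parts lie flat in their compartments: ring (408,345), spanner (377,318), brass dial (228,272) and hood (261,280). The silver dial and the jar are where they were, and the gripper is clear of everything. Handing in.

Request:
step_arm(
  plan=[
    [[0,0,0,0,0.4],[0,0,0,0,0.4],[0,0,0,0,0.4]],
  ],
)

```text
t: 19.5
eef_pos: [612.4, -231.2, 175.5]
tcp_rot: [-3.141, -0.001, 1.615]
ft_force: [0.4, 0.9, -0.3]
opening: 0.696
grip_force: 0.0
```

```bash
python3 -c "
from cell import env
print(env.job_done())"
```

```text
the job is handed in; nothing more can be done
None
```

The job is handed in at 19.5 s: the final pictures show all four parts flat in their correct compartments, with the silver dial, amber jar and hand press undisturbed; the hand-in gave no verdict.

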